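# Clear the sowing bench and present the square seed jar

## Robot

A 6-joint arm with a two-finger parallel gripper is mounted at the origin on the work surface. World frame = base frame: x ahead of the robot, y to its left, z up, the work surface at z = 0. Lengths are in m, angles in rad, forces in N, time in s.
With the tool pointing down it reaches from about 0.35 to 0.8 m from the base axis. Payload 7.3 kg.
Tool frame: the origin (TCP) lies at the very end of the fingers, on their centre line; the grasp point (between the pads) lies 19 mm behind it; z points along the fingers, y is the line along which they close (so a half turn about z gives the same grasp; the last joint's range is limited). The gripper opens to 85 mm and grips with 20 to 120 N. Pads are 22 mm wide; open, the fingers measure 114 mm over their backs; the gripper's body (76 mm by 85 mm) begins 54 mm behind the grasp point. The pads swing forward as they close: fully open they stand 13 mm farther back than shut.
Start: joints at [-1.448, 0.342, 1.524, -0, 1.275, -0.146], TCP at [0.139, -0.506, 0.194] pointing down, gripper open.
Joint ranges: [-2.53, 2.53], [-0.77, 2.02], [0.04, 2.7], [-1, 4.14], [0.28, 2.66], [-3.11, 3.11]. Speed limits (rad/s): [2.57, 2.57, 3.14, 3.14, 3.14, 3.14].

## Interface

Orientations are given as [roll, pitch, yaw] about the fixed x, y, z axes, in that order (R = Rz(yaw) Ry(pitch) Rx(roll)).
In Python, from plant import arm, optics, order gives the robot as it stands.
- The arm moves only by the tool move_arm, never from a script. Its argument "motion" is a list of rows, each an object with "offset": the shift along the tool's x, y, z in mm, a list of three; "rotation": the turn, a rotation vector about the tool's x, y, z in rad, a list of three; "jaw": the closure, from 0 (fully open) to 1 (shut). In form: [{"offset": [dx, dy, dz], "rotation": [ax, ay, az], "jaw": jaw}, ...]. A call has 1 to 5 rows; each row is the pose to reach, as a shift and turn from the pose commanded when the call began, along the tool's axes at that moment; what a row does not reach only later rows make up. A row lasts 1/10 s, in which the tool goes at most 50 mm and 8.59 degrees, less where a joint would pass 70% of its speed; a pose out of reach is approached as far as the arm can. A call with a gripper value outside its range is refused whole. The fingers move at their own pace and stop on an object; the grip force is fixed at half the most. Time passes only in rows, so rows that repeat a pose let the fingers close. It gives the time, the measured TCP pose, the force, the opening and the grip force at its end, in the units of the state.
- arm.get_state(): the state, without advancing time (a new reading comes with each control period).
- optics.camera(name): name is "scene" or "side" or "wrist"; returns a dict with "color" (384x512x3 uint8, red, green, blue), "range_z" (384x512 float32, m along the optical axis (not along the pixel's ray), 0 where there is no reading), "fx", "fy", "cx", "cy" (pixels), "eye" and "orientation" of the camera in the world. Camera axes: x right, y down, z forward; pixel columns grow to the right and rows downward; lengths in m; the calibration is good to about 2 mm. A picture is of the moment at which its call begins.
- order.close_job(): hands the job in; it is judged then, once.
The state is a dict: "clock": time; "qpos": joint angles; "joint_vel": joint speeds; "tau": joint torques, N m; "tool_pos": TCP position; "tcp_rot": TCP orientation; "ft_force": force on the tool from outside, world axes, zero at the start; "wrist_torque": the same for the moment, N m; "finger_gap": finger opening in m; "finger_force": force on a finger pad.
Only numpy, scipy, OpenCV 4.12 (cv2) and the standard library are available. Lean on these libraries where they do the work, as an engineer would, in place of code of your own. Each camera call takes 0.05 s, during which the arm holds its last target. There are 200 camera calls.

## Task

Get this potting bench ready for sowing: with the wooden sweeping board, sweep the three loose coir tablets fully into the three-sided plywood bay, without touching them with the gripper, and stand the board back down upright on the bench. Then turn the seed-jar carousel until the square jar is in line with the pointer on the carousel's foot. Finish while firmly gripping the turntable by its handle or one of its jars, holding it still there, and leave everything else on the bench where it stands.

Things in the scene. Friction and masses are not known exactly. Their poses are not given: they have to be found in the camera images.
- bay: Fixed three-sided plywood catch bay on the bench, no floor of its own. Origin on the bench at the centre of its 130 mm depth; its open mouth faces its +y (mouth plane at y = +65 mm, roughly to the robot's left), back wall inside face at y = -53 mm, side walls' inside faces at x = -100 and +100 mm. Walls 12 mm thick, 40 mm high.
- tablet_1: Loose round dark brown coir tablet, 36 mm across, 14 mm high, 12 g, lying flat on the bench outside the bay's mouth; origin at the centre of its underside. The three are alike.
- tablet_2: Loose round dark brown coir tablet, 36 mm across, 14 mm high, 12 g, lying flat on the bench outside the bay's mouth; origin at the centre of its underside. The three are alike.
- tablet_3: Loose round dark brown coir tablet, 36 mm across, 14 mm high, 12 g, lying flat on the bench outside the bay's mouth; origin at the centre of its underside. The three are alike.
- board_grip (a point): Loose wooden sweeping board, about 0.28 kg, standing upright on the bench: a block 150 mm long (along its x), 36 mm thick (y), 32 mm high, with a grip bar along it on top, 90 mm long (x), 22 mm thick (y), from 32 to 80 mm above the bench. The point is the centre of the bar, 58 mm above the underside; z up. Either long face may push.
- carousel: Turntable: wooden disc 240 mm across, top 32 mm above the bench, turning either way without stops about its z axis (friction about 0.06 Nm, stays where left). Origin on the axis, 20 mm above the bench. Fixed on it, 85 mm from the axis, six amber jars, tops 105 mm above the bench: five round (56 mm), one square (52 mm) at the disc's -x.
- square_jar (a point): Axis of the square jar, 70 mm above the bench; turns with the carousel, same axes. It has a square metal lid with a wooden label standing on it, 20 mm wide, up to 145 mm above the bench.
- carousel_handle (a point): Centre of the carousel's handle, 150 mm above the bench on its axis: a dark wooden bar 70 mm long (along its x, which is the line through the axis and the square jar), 16 mm thick (y), 30 mm high (z from 135 to 165 mm above the bench). Nothing but the 14 mm post is below it down to the jars' level.
- front_spot (a point): Fixed point 85 mm in front of the carousel's axis, 70 mm above the bench, where the square jar's axis belongs: on the line from the axis to the steel pointer, an upright spike 45 mm high, on a tongue of the round steel foot, 150 mm from the axis (the foot's -x, roughly towards the robot).
- pot_large: Bystander: terracotta pot, 96 mm across, 85 mm high; origin at its underside.
- pot_small: Bystander: terracotta pot, 68 mm across, 60 mm high; origin at its underside.
- mug: Bystander: white mug, 80 mm across, 90 mm high; origin at its underside.
- bottle: Bystander: white bottle, 66 mm across, 190 mm high; origin at its underside.
- labels: Bystander: bundle of wooden plant labels, 110 x 30 x 20 mm; origin at its underside.
- spoon: Bystander: flat spatula lying on the bench.
- jar_spare: Bystander: amber jar off the carousel, 60 mm across, 75 mm high; origin at its underside.

How it is judged:
On the way, in this order (a step that is already met when the one before it is completed fails the run):
1. all three tablets lie fully inside the bay (y of tablet_1 in the frame of bay between -0.055 and 0.052 m and x of tablet_1 in the frame of bay between -0.102 and 0.102 m and height (world z) of each of tablet_1, tablet_2, tablet_3 below 0.02 m and y of tablet_2 in the frame of bay between -0.055 and 0.052 m and x of tablet_2 in the frame of bay between -0.102 and 0.102 m and y of tablet_3 in the frame of bay between -0.055 and 0.052 m and x of tablet_3 in the frame of bay between -0.102 and 0.102 m), for 0.2 s.
2. with the board standing on the bench again, the square jar is in line with the pointer and the turntable is gripped and still (height (world z) of board_grip between 0.05 and 0.064 m and angle between board_grip's own z axis and vertical below 0.15 rad and horizontal distance between square_jar and front_spot below 0.014 m and contact force between the fingers and carousel above 5 N and angular speed of carousel below 0.06 rad/s), for 0.2 s.
At the end, for the whole second after the job is handed in: All three tablets lie in the bay (centres 13 mm or more inside the mouth), the board stands upright on the bench (0.15 rad), the square jar is within 14 mm of the front spot, and the fingers press on the turntable with over 5 N while it is still (under 0.06 rad/s) (all of step 1 and all of step 2); the arm keeps its last pose, push and grip.
It fails at once if the gripper or arm touches a tablet (contact force between any of the fingers, the arm and tablet_1 above 0.5 N or contact force between any of the fingers, the arm and tablet_2 above 0.5 N or contact force between any of the fingers, the arm and tablet_3 above 0.5 N).
It fails at once if a bystander is moved more than 30 mm (distance of any of pot_large, pot_small, mug, bottle, labels, spoon, jar_spare from where it was at the start of the episode above 0.03 m).
It also fails if it takes over 72 s, if anything falls off the work surface, if the arm or the gripper's body presses on something with over 40 N, if the wrist force passes 120 N, or if a joint passes its speed limit or range.

## Working session

There is one attempt and no reset: what is moved stays moved. The work goes in short steps, Python scripts to look and compute and a tool call to move; the robot and the scene stay as the last step left them, time stands still between calls to the robot, and variables do not carry over. Pictures are saved under pics/ and viewed, at most 10 in all, crops included, and the job is handed in when it is done.

Besides the shell and the picture viewer there is one more tool, called after "Request:" as a command line: name --argument value ..., lists and objects as JSON in quotes. move_arm: Moves the arm, as the interface text tells. Its arguments: {"type":"object","properties":{"motion":{"type":"array","items":{"type":"object","properties":{"offset":{"type":"array","items":{"type":"number"}},"rotation":{"type":"array","items":{"type":"number"}},"jaw":{"type":"number"}}}}},"required":["motion"]}

```bash
mkdir -p pics; cat > h.py <<'E'
import numpy as np, cv2
from plant import arm, optics, order
from scipy.spatial.transform import Rotation as R
def cam(n, save=None):
    c=optics.camera(n)
    if save: cv2.imwrite('pics/'+save, c['color'][:,:,::-1])
    return c
def rot(o):
    o=np.array(o); 
    return o if o.shape==(3,3) else (R.from_euler('xyz',o).as_matrix() if o.size==3 else R.from_quat(o).as_matrix())
def cloud(c):
    v,u=np.mgrid[:384,:512]; z=c['range_z']
    p=np.stack([(u-c['cx'])/c['fx']*z,(v-c['cy'])/c['fy']*z,z],-1)
    w=p@rot(c['orientation']).T+np.array(c['eye']); w[z==0]=np.nan
    return w
E
python3 - <<'E'
from h import *
for n in ['scene','side','wrist']:
    c=cam(n,n+'0.png'); print(n,c['fx'],c['cx'],c['cy'],c['eye'],c['orientation'])
print(arm.get_state())
a=[cv2.imread('pics/%s0.png'%n) for n in ['scene','side']]
E
```

```text
scene 460.7545842542698 257.3344209873698 195.0729221481693 [ 0.97915029 -0.61203385  1.35193677] [-2.60023925  0.01322772  0.57036375]
side 363.00835688239675 251.40971378056454 190.9858684459716 [0.31331199 0.95812006 1.09433744] [-2.3606633   0.01679636 -2.91439419]
wrist 265.6813147317078 251.96602234388806 196.133911357305 [ 0.21842434 -0.48561408  0.37415076] [ 2.82032275e+00  2.11846356e-03 -1.30232683e+00]
{'clock': 0.15, 'qpos': array([-1.44803053e+00,  3.42522782e-01,  1.52478360e+00,  2.04797025e-05,
        1.27543047e+00, -1.45988402e-01]), 'joint_vel': array([-0.00036946, -0.00273575, -0.00214474, -0.00091548,  0.00057977,
        0.00057413]), 'tau': array([ 1.24389822e-03, -4.33907139e+01, -2.46145391e+01, -5.85682892e-05,
        5.78804553e-03,  2.48547713e-05]), 'tool_pos': array([ 0.13939486, -0.50579819,  0.19331124]), 'tcp_rot': array([-3.14046347e+00, -1.85825237e-04,  2.68748125e-01]), 'ft_force': array([-0.50141061, -0.12447189,  0.4068605 ]), 'wrist_torque': array([-0.04486031,  0.01970355, -0.04311487]), 'finger_force': 0.0, 'finger_gap': 0.08555796635031696}
```

View pics/scene0.png

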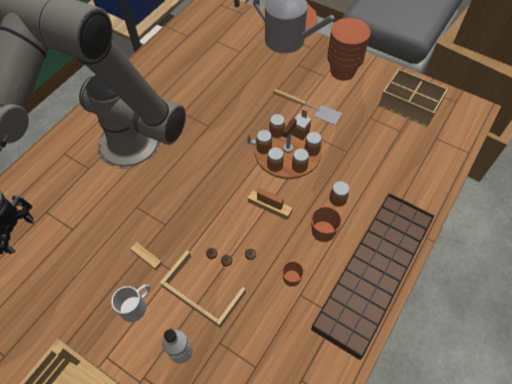

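View pics/side0.png

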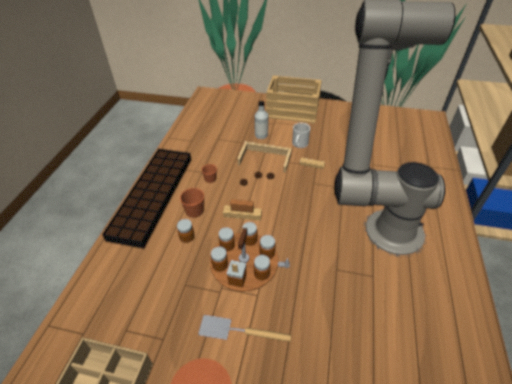

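The scene view shows the tablets at about (212,253), (227,260) and (250,254), the bay below them with its back corners at (163,287) and (221,321), and the board at (270,203). The carousel is at (288,147), with the pointer at (250,141) and the square jar at (303,122). Next I'll measure these from the depth data.

```bash
python3 - <<'E'
from h import *
for n in ['scene','side']:
    c=cam(n); w=cloud(c); hsv=cv2.cvtColor(c['color'],cv2.COLOR_RGB2HSV)
    Z=w[...,2]
    area=(w[...,0]>0.2)&(w[...,0]<0.95)&(abs(w[...,1])<0.75)
    m=((Z>0.007)&area&(Z<.25)).astype(np.uint8)
    k,l,s,ce=cv2.connectedComponentsWithStats(m)
    print(n)
    for i in range(1,k):
        if s[i,4]<25: continue
        q=w[l==i]; zt=np.percentile(q[:,2],95); t=q[q[:,2]>zt-.012]
        r=cv2.minAreaRect((t[:,:2]*1000).astype(np.float32))
        print(ce[i].round(),s[i,4],'zmax%.3f'%zt,'c',np.round(r[0]),'sz',np.round(r[1]),'a%.1f'%r[2],'all',np.round(q[:,:2].min(0),3),np.round(q[:,:2].max(0),3),np.median(c['color'][l==i],0))
    np.save(n+'w.npy',w)
E
```

```text
scene
[286.  29.] 1052 zmax0.195 c [235. 725.] sz [50. 69.] a89.9 all [0.2   0.686] [0.286 0.75 ] [66. 63. 63.]
[346.  51.] 1712 zmax0.207 c [501. 706.] sz [ 88. 146.] a89.9 all [0.428 0.659] [0.576 0.75 ] [75. 47. 34.]
[409. 103.] 1512 zmax0.079 c [802. 695.] sz [200. 109.] a0.0 all [0.689 0.641] [0.905 0.75 ] [82. 69. 52.]
[291.  98.] 181 zmax0.022 c [415. 496.] sz [183.  27.] a3.6 all [0.323 0.478] [0.506 0.518] [136. 112.  84.]
[171. 131.] 487 zmax0.248 c [239.  19.] sz [134.  49.] a76.2 all [ 0.2   -0.044] [0.262 0.092] [42. 35. 31.]
[288. 147.] 3421 zmax0.123 c [532. 266.] sz [164. 206.] a3.2 all [0.369 0.141] [0.644 0.452] [133.  97.  67.]
[339. 194.] 378 zmax0.078 c [767. 190.] sz [50. 52.] a32.7 all [0.737 0.16 ] [0.795 0.219] [101.5  81.5  64. ]
[270. 203.] 708 zmax0.081 c [588.  42.] sz [89. 24.] a5.0 all [0.511 0.018] [0.663 0.079] [124.5  95.   65. ]
[355. 266.] 2594 zmax0.044 c [926.  21.] sz [526.  48.] a90.0 all [ 0.902 -0.242] [0.95  0.284] [113.5  92.   78. ]
[325. 223.] 722 zmax0.085 c [782.  59.] sz [93. 96.] a30.6 all [0.716 0.011] [0.829 0.109] [78.  48.  34.5]

[... 2226 characters left out ...]
[0.729 0.011] [0.823 0.108] [121.  69.  44.]
[242. 209.] 567 zmax0.080 c [581.  44.] sz [90. 24.] a2.3 all [0.506 0.018] [0.657 0.071] [158. 115.  74.]
[185. 230.] 317 zmax0.076 c [759. 194.] sz [51. 53.] a12.1 all [0.729 0.166] [0.786 0.223] [124. 105.  94.]
[244. 258.] 3582 zmax0.111 c [519. 263.] sz [221. 195.] a89.7 all [0.363 0.148] [0.637 0.384] [150. 105.  63.]
[266. 333.] 337 zmax0.022 c [411. 499.] sz [181.  20.] a3.4 all [0.32  0.484] [0.505 0.511] [188. 153. 103.]
[107. 362.] 2180 zmax0.079 c [797. 698.] sz [202. 101.] a0.4 all [0.696 0.647] [0.898 0.75 ] [130. 110.  78.]
[202. 373.] 1194 zmax0.206 c [508. 697.] sz [140.  57.] a12.5 all [0.434 0.667] [0.57  0.739] [178. 101.  64.]
```

```bash
python3 - <<'E'
import cv2
a=cv2.imread('pics/scene0.png')[90:330,150:350]
cv2.imwrite('pics/crop0.png',cv2.resize(a,None,fx=2.5,fy=2.5,interpolation=cv2.INTER_CUBIC)[:600])
E
```

```text
(no output)
```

View pics/crop0.png

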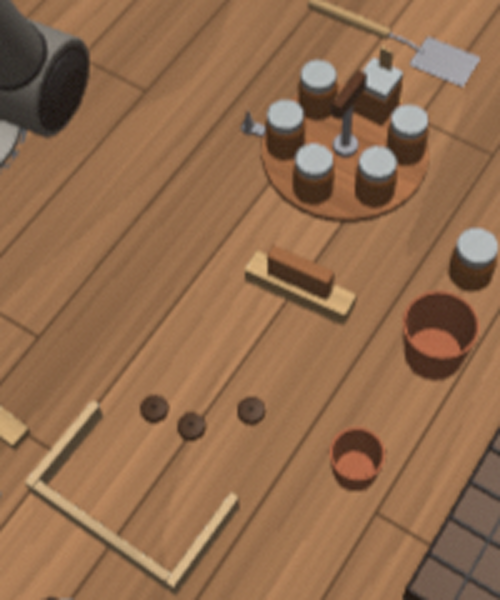

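The crop shows the tablets at (153,407), (190,425) and (251,409) in crop pixels. The square jar is at (378,88), behind the handle, and the pointer is at (248,122). Next I'll get the angles of the handle, jar, pointer, board and bay.

```bash
python3 - <<'E'
from h import *
def pca(p):
    c=p.mean(0); d=np.linalg.svd(p-c,full_matrices=False)[2][0]; return np.round(c*1000,1), round(float(np.degrees(np.arctan2(d[1],d[0])))%180,1)
for n in ['scene','side']:
    w=np.load(n+'w.npy').reshape(-1,3); w=w[~np.isnan(w[:,0])]
    near=w[(abs(w[:,0]-.525)<.16)&(abs(w[:,1]-.265)<.16)]
    hi=near[(near[:,2]>.15)&(near[:,2]<.18)]; print(n,'handle',len(hi),pca(hi[:,:2]),cv2.minAreaRect((hi[:,:2]*1000).astype(np.float32)))
    mid=near[(near[:,2]>.118)&(near[:,2]<.148)]; print('120-148',np.round(mid[::6]*1000).tolist()[:14])
    d=near[(near[:,2]>.026)&(near[:,2]<.037)]; print('disc',cv2.minEnclosingCircle((d[:,:2]*1000).astype(np.float32)), len(d))
    lid=near[(near[:,2]>.1)&(near[:,2]<.112)]
    g=np.zeros((320,320),np.uint8); ij=((lid[:,:2]-[.365,.105])*1000).astype(int); g[ij[:,1].clip(0,319),ij[:,0].clip(0,319)]=1
    g=cv2.morphologyEx(g,cv2.MORPH_CLOSE,np.ones((7,7),np.uint8)); k,l,s,ce=cv2.connectedComponentsWithStats(g)
    print('lids',[(np.round(ce[i]+[365,105]).tolist(),s[i,2:].tolist()) for i in range(1,k) if s[i,4]>200])
    pt=near[(near[:,0]<.40)&(near[:,2]>.008)&(near[:,2]<.06)]; pt=pt[np.hypot(pt[:,0]-.525,pt[:,1]-.265)>.128]
    print('pointer',np.round(pt*1000).tolist())
    b=w[(abs(w[:,0]-.585)<.1)&(abs(w[:,1]-.045)<.05)]; 
    print('board',pca(b[(b[:,2]>.07)][:,:2]),pca(b[(b[:,2]>.02)&(b[:,2]<.036)][:,:2]))
    y=w[(abs(w[:,0]-.565)<.15)&(w[:,1]<-.23)&(w[:,1]>-.40)&(w[:,2]>.033)&(w[:,2]<.06)]
    print('bay back',pca(y[y[:,1]<-.355][:,:2]),'left',pca(y[(y[:,0]<.47)&(y[:,1]>-.35)][:,:2]),'right',pca(y[(y[:,0]>.65)&(y[:,1]>-.35)][:,:2]),'ymax',y[:,1].max())
E
```

```text
scene handle 110 (array([527. , 259.2]), 88.7) ((525.6735229492188, 262.1695251464844), (18.5607852935791, 69.42079162597656), 0.13426648080348969)
120-148 [[519.0, 368.0, 141.0], [523.0, 360.0, 141.0], [521.0, 366.0, 129.0], [528.0, 361.0, 133.0], [530.0, 365.0, 125.0], [536.0, 362.0, 121.0], [532.0, 290.0, 139.0], [532.0, 263.0, 145.0], [533.0, 249.0, 144.0], [520.0, 232.0, 144.0], [521.0, 230.0, 141.0], [528.0, 231.0, 140.0]]
disc ((508.05303955078125, 260.20928955078125), 136.2915802001953) 1038
lids [([524.0, 176.0], [51, 51, 1651]), ([451.0, 221.0], [49, 53, 1641]), ([598.0, 219.0], [49, 52, 1614]), ([599.0, 304.0], [50, 53, 1532]), ([452.0, 305.0], [49, 51, 1369]), ([529.0, 347.0], [50, 56, 1509])]
pointer [[365.0, 351.0, 9.0], [378.0, 237.0, 43.0], [374.0, 236.0, 36.0], [378.0, 238.0, 37.0], [374.0, 237.0, 30.0], [379.0, 236.0, 34.0], [381.0, 239.0, 32.0], [379.0, 230.0, 34.0], [379.0, 236.0, 28.0], [384.0, 235.0, 32.0], [369.0, 237.0, 14.0], [376.0, 233.0, 24.0], [382.0, 231.0, 29.0], [384.0, 234.0, 28.0], [382.0, 243.0, 16.0], [369.0, 236.0, 10.0], [376.0, 233.0, 17.0], [38
[... 2027 characters left out ...]
242.0, 17.0], [374.0, 243.0, 21.0], [370.0, 243.0, 21.0], [367.0, 240.0, 18.0], [397.0, 248.0, 14.0], [394.0, 247.0, 13.0], [390.0, 246.0, 14.0], [387.0, 244.0, 12.0], [384.0, 243.0, 10.0], [380.0, 244.0, 13.0], [377.0, 245.0, 15.0], [373.0, 244.0, 15.0], [370.0, 244.0, 16.0], [367.0, 242.0, 14.0], [397.0, 249.0, 10.0], [393.0, 249.0, 11.0], [387.0, 248.0, 11.0], [383.0, 249.0, 14.0], [380.0, 245.0, 9.0], [376.0, 248.0, 15.0], [373.0, 247.0, 14.0], [369.0, 246.0, 14.0], [366.0, 244.0, 11.0]]
board (array([580.7,  45.8]), 5.4) (array([577.9,  50.9]), 5.6)
bay back (array([ 555.3, -367.8]), 0.2) left (array([ 458. , -288.4]), 88.8) right (array([ 669.1, -299. ]), 87.9) ymax -0.2385951047051763
```

```bash
cat >> h.py <<'E'
def go(x,y,z,psi):
    s=arm.get_state(); r=rot(s['tcp_rot']); t=R.from_euler('xyz',[np.pi,0,psi]).as_matrix()
    d=r.T@(np.array([x,y,z])-s['tool_pos'])*1000
    print('t',round(s['clock'],2),'pos',s['tool_pos'].round(4),'rot',s['tcp_rot'].round(3),'F',s['ft_force'].round(1),'gap',round(s['finger_gap'],4),'ff',s['finger_force'],'q6',s['qpos'][5].round(2))
    print('offset',d.round(1),'rotvec',R.from_matrix(r.T@t).as_rotvec().round(3))
E
```

Request:
move_arm --motion '[{"offset": [200, -143, 0], "rotation": [0, 0, 0.18], "jaw": 0}, {"offset": [200, -143, 0], "rotation": [0, 0, 0.18], "jaw": 0}, {"offset": [200, -143, 0], "rotation": [0, 0, 0.18], "jaw": 0}, {"offset": [200, -143, 0], "rotation": [0, 0, 0.18], "jaw": 0}, {"offset": [200, -143, 0], "rotation": [0, 0, 0.18], "jaw": 0}]'

```text
clock: 0.75
tool_pos: [0.2952, -0.3134, 0.1939]
tcp_rot: [3.141, -0.0, 0.089]
ft_force: [0.4, 0.2, 0.6]
finger_gap: 0.0856
finger_force: 0.0
```

```bash
python3 -c "
from h import *
go(.5845,.0435,.19,.09)"
```

```text
t 0.75 pos [ 0.2952 -0.3134  0.1939] rot [ 3.141 -0.     0.089] F [0.4 0.2 0.6] gap 0.0856 ff 0.0 q6 0.49
offset [ 319.7 -329.9    3.9] rotvec [ 0.    -0.    -0.001]
```

Request:
move_arm --motion '[{"offset": [160, -165, 0], "rotation": [0, 0, 0], "jaw": 0}, {"offset": [160, -165, 0], "rotation": [0, 0, 0], "jaw": 0}, {"offset": [160, -165, 0], "rotation": [0, 0, 0], "jaw": 0}, {"offset": [160, -165, 0], "rotation": [0, 0, 0], "jaw": 0}, {"offset": [160, -165, 0], "rotation": [0, 0, 0], "jaw": 0}]'

```text
clock: 1.25
tool_pos: [0.4405, -0.1338, 0.1939]
tcp_rot: [-3.141, -0.001, 0.091]
ft_force: [0.4, 0.1, 0.8]
finger_gap: 0.0853
finger_force: 0.0
```

Request:
move_arm --motion '[{"offset": [160, -165, 0], "rotation": [0, 0, 0], "jaw": 0}, {"offset": [160, -165, 0], "rotation": [0, 0, 0], "jaw": 0}, {"offset": [160, -165, 0], "rotation": [0, 0, 0], "jaw": 0}, {"offset": [160, -165, 0], "rotation": [0, 0, 0], "jaw": 0}, {"offset": [160, -165, 0], "rotation": [0, 0, 0], "jaw": 0}]'

```text
clock: 1.75
tool_pos: [0.5852, 0.045, 0.1934]
tcp_rot: [-3.141, -0.0, 0.091]
ft_force: [0.2, -0.9, -0.2]
finger_gap: 0.0855
finger_force: 0.0
```

```bash
python3 - <<'E'
from h import *
c=cam('wrist','wrist1.png'); w=cloud(c)
for lo,hi in [(.07,.1),(.02,.04)]:
    m=(w[...,2]>lo)&(w[...,2]<hi)&(abs(w[...,0]-.585)<.09)&(abs(w[...,1]-.045)<.05)
    p=w[m][:,:2]; print(m.sum(),cv2.minAreaRect((p*1000).astype(np.float32)))
go(.5845,.0435,.038,.09)
E
```

```text
1445 ((585.25, 43.6114387512207), (88.31075286865234, 21.80728530883789), 4.577696800231934)
1533 ((584.2686767578125, 43.43117904663086), (149.11814880371094, 35.6869010925293), 4.287776470184326)
t 1.8 pos [0.5868 0.0475 0.193 ] rot [-3.14e+00 -2.00e-03  9.30e-02] F [-0.9  1.4  1.1] gap 0.0854 ff 0.0 q6 1.43
offset [ -2.9   4.1 155. ] rotvec [-0.002 -0.002  0.003]
```

View pics/wrist1.png

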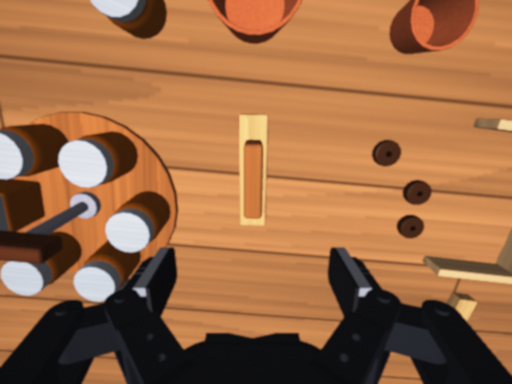

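The wrist view shows the board centred at about (253,170), midway between the fingers, with the tablets to the right at (386,152), (417,192) and (411,226). I'll descend and close.

Request:
move_arm --motion '[{"offset": [-1, 2, 50], "rotation": [0, 0, 0.015], "jaw": 0}, {"offset": [-1, 2, 100], "rotation": [0, 0, 0.015], "jaw": 0}, {"offset": [-1, 2, 135], "rotation": [0, 0, 0.015], "jaw": 0}, {"offset": [-1, 2, 153], "rotation": [0, 0, 0.015], "jaw": 0}, {"offset": [-1, 2, 153], "rotation": [0, 0, 0.015], "jaw": 0}]'

```text
clock: 2.3
tool_pos: [0.5805, 0.0397, 0.0377]
tcp_rot: [-3.141, 0.006, 0.074]
ft_force: [-0.6, -0.3, -0.1]
finger_gap: 0.0853
finger_force: 0.0
```

Request:
move_arm --motion '[{"offset": [0, 0, 0], "rotation": [0, 0, 0], "jaw": 1}, {"offset": [0, 0, 0], "rotation": [0, 0, 0], "jaw": 1}, {"offset": [0, 0, 0], "rotation": [0, 0, 0], "jaw": 1}, {"offset": [0, 0, 0], "rotation": [0, 0, 0], "jaw": 1}, {"offset": [0, 0, 0], "rotation": [0, 0, 0], "jaw": 1}]'

```text
clock: 2.8
tool_pos: [0.5843, 0.0407, 0.0435]
tcp_rot: [-3.141, -0.004, 0.074]
ft_force: [-3.2, 1.8, 23.8]
finger_gap: 0.0123
finger_force: 18.5
```

Request:
move_arm --motion '[{"offset": [0, 0, 0], "rotation": [0, 0, 0], "jaw": 1}, {"offset": [0, 0, -4], "rotation": [0, 0, 0], "jaw": 1}, {"offset": [0, 0, -4], "rotation": [0, 0, 0], "jaw": 1}, {"offset": [0, 0, -4], "rotation": [0, 0, 0], "jaw": 1}]'

```text
clock: 3.2
tool_pos: [0.5829, 0.0398, 0.0448]
tcp_rot: [3.141, -0.0, 0.074]
ft_force: [-0.6, 0.4, -0.3]
finger_gap: 0.0
finger_force: 0.0
```

```bash
python3 - <<'E'
from h import *
c=cam('scene'); w=cloud(c); Z=w[...,2]
m=((Z>0.007)&(Z<.025)&(abs(w[...,0]-.57)<.1)&(abs(w[...,1]+.17)<.06)).astype(np.uint8)
k,l,s,ce=cv2.connectedComponentsWithStats(m)
for i in range(1,k):
    if s[i,4]>30: print((w[l==i].mean(0)*1000).round())
go(.57,-.10,.042,-.02)
E
```

```text
[ 522. -202.   13.]
[ 627. -139.   13.]
[ 575. -197.   13.]
t 3.25 pos [0.5827 0.0397 0.0445] rot [3.142e+00 1.000e-03 7.400e-02] F [ 1.2  0.2 -0.4] gap 0.0002 ff 0.0 q6 1.43
offset [-23.  138.4   2.5] rotvec [0.    0.001 0.094]
```

```bash
python3 - <<'E'
from h import *
c=cam('wrist','w2.png'); w=cloud(c)
d=cam('side','s2.png'); 
a=cv2.resize(c['color'][:,:,::-1],(448,336)); b=cv2.resize(d['color'][130:290,160:340,::-1],(340,336))
cv2.imwrite('pics/both2.png',np.hstack([a,b]))
E
```

```text
(no output)
```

View pics/both2.png

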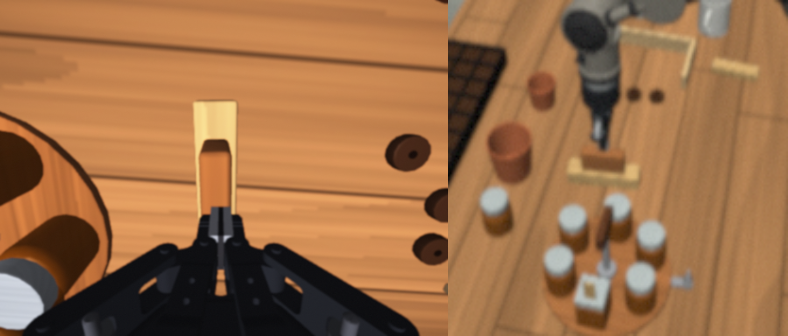

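The wrist view shows the shut fingers at the near end of the bar, around (220,215), so the bar isn't between them. I'll measure where the board is now.

```bash
python3 - <<'E'
from h import *
for n in ['scene','side','wrist']:
    w=cloud(cam(n))
    for lo,hi in [(.066,.09),(.02,.038)]:
        m=(w[...,2]>lo)&(w[...,2]<hi)&(w[...,0]>.49)&(w[...,0]<.72)&(abs(w[...,1]-.045)<.06)
        p=w[m][:,:2]*1000; print(n,m.sum(),cv2.minAreaRect(p.astype(np.float32)), p.min(0),p.max(0))
go(.58,.04,.04,.07)
E
```

```text
scene 113 ((587.2577514648438, 40.774192810058594), (89.9102554321289, 25.259851455688477), 7.143928527832031) [541.72282903  28.69380351] [631.89231541  57.24093711]
scene 299 ((586.677734375, 41.982826232910156), (149.74884033203125, 39.75806427001953), 4.72598123550415) [511.83951972  18.3468612 ] [662.00167868  67.21375374]
side 132 ((581.09716796875, 44.16862487792969), (88.48793029785156, 25.35843849182129), 6.523672580718994) [537.17629945  28.4596803 ] [624.76833925  58.52381298]
side 234 ((580.9561157226562, 44.46376037597656), (149.54705810546875, 39.831298828125), 3.7839303016662598) [506.01129622  20.32420626] [655.73400434  68.51543013]
wrist 2651 ((606.8726806640625, 45.32408142089844), (46.45546340942383, 27.319459915161133), 12.785923957824707) [581.20988342  27.50867725] [629.87768934  57.27110372]
wrist 3155 ((603.9332275390625, 44.98552703857422), (110.7594985961914, 36.15441131591797), 4.5953779220581055) [547.36086723  23.91168688] [660.2897892   66.54941932]
t 3.5 pos [0.5828 0.0398 0.0444] rot [3.142e+00 1.000e-03 7.400e-02] F [0.5 0.2 0.1] gap -0.0001 ff 0.0 q6 1.43
offset [-2.7 -0.4  4.4] rotvec [0.    0.001 0.004]
```

```bash
python3 - <<'E'
from h import *
c=cam('scene');d=cam('side')
a=cv2.resize(c['color'][150:230,220:310,::-1],(400,356),interpolation=cv2.INTER_CUBIC); b=cv2.resize(d['color'][150:230,200:290,::-1],(400,356),interpolation=cv2.INTER_CUBIC)
cv2.imwrite('pics/both3.png',np.hstack([a,b]))
for n,k in [('scene',c),('side',d)]:
    w=cloud(k)
    for x,y in [(.583,.04)]:
        m=(abs(w[...,0]-x)<.03)&(abs(w[...,1]-y)<.04)&(w[...,2]>.07)
        p=w[m]; p=p[np.argsort(p[:,2])]; print(n,len(p),(p[::12]*1000).round().tolist())
E
```

```text
scene 1076 [[596.0, 35.0, 71.0], [590.0, 32.0, 76.0], [601.0, 33.0, 79.0], [599.0, 48.0, 81.0], [613.0, 45.0, 84.0], [597.0, 33.0, 100.0], [597.0, 50.0, 124.0], [581.0, 23.0, 135.0], [598.0, 48.0, 139.0], [600.0, 56.0, 148.0], [601.0, 49.0, 159.0], [591.0, 1.0, 175.0], [598.0, 24.0, 184.0], [584.0, 1.0, 190.0], [599.0, 0.0, 200.0], [598.0, 2.0, 208.0], [599.0, 5.0, 215.0], [611.0, 13.0, 220.0], [602.0, 5.0, 223.0], [571.0, 6.0, 228.0], [586.0, 4.0, 233.0], [609.0, 11.0, 236.0], [576.0, 4.0, 240.0], [589.0, 5.0, 244.0], [576.0, 3.0, 247.0], [585.0, 11.0, 249.0], [606.0, 10.0, 252.0], [611.0, 23.0, 254.0], [611.0, 18.0, 255.0], [599.0, 5.0, 267.0], [613.0, 9.0, 274.0], [605.0, 5.0, 277.0], [602.0, 5.0, 280.0], [578.0, 1.0, 286.0], [567.0, 3.0, 289.0], [609.0, 9.0, 291.0], [557.0, 14.0, 294.0], [601.0, 7.0, 296.0], [582.0, 0.0, 300.0], [588.0, 1.0, 303.0], [588.0, 1.0, 308.0], [594.0, 2.0, 312.0], [603.0, 8.0, 316.0], [613.0, 13.0, 322.0], [611.0, 11.0, 333.0], [553.0, 37.0, 424.0], [612.0, 7.0, 425.0], [558.0, 73.0, 426.0], [560.0, 61.0, 427.0], [609.0, 25.0, 428.0], [608.0, 47.0, 429.
[... 1855 characters left out ...]
1.0, 72.0, 306.0], [570.0, 74.0, 309.0], [598.0, 73.0, 312.0], [558.0, 65.0, 316.0], [598.0, 71.0, 319.0], [604.0, 74.0, 320.0], [561.0, 69.0, 324.0], [593.0, 74.0, 327.0], [570.0, 73.0, 330.0], [554.0, 65.0, 335.0], [556.0, 73.0, 424.0], [557.0, 71.0, 427.0], [554.0, 41.0, 428.0], [608.0, 48.0, 429.0], [604.0, 37.0, 430.0], [555.0, 23.0, 431.0], [564.0, 53.0, 432.0], [564.0, 15.0, 432.0], [602.0, 68.0, 433.0], [595.0, 46.0, 433.0], [567.0, 78.0, 434.0], [593.0, 30.0, 434.0], [565.0, 24.0, 435.0], [569.0, 20.0, 435.0], [581.0, 62.0, 435.0], [579.0, 68.0, 436.0], [568.0, 49.0, 436.0], [586.0, 53.0, 436.0], [587.0, 65.0, 436.0], [589.0, 33.0, 437.0], [578.0, 59.0, 438.0], [576.0, 43.0, 438.0]]
```

View pics/both3.png

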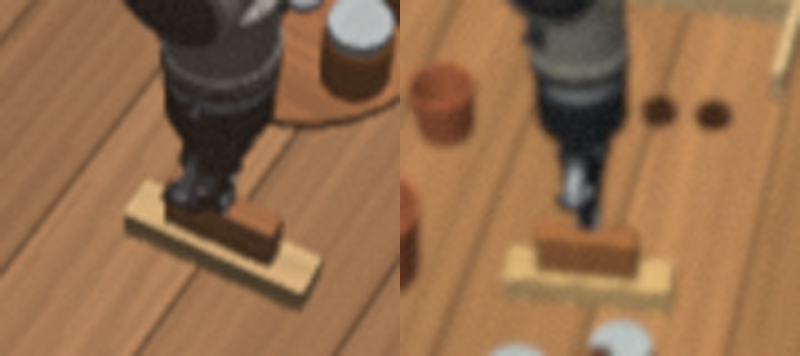

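Both views show the shut fingertips resting on top of the bar, at about z 82 mm, while the reported TCP is z 44 mm. I'll check that offset against the start pose.

```bash
python3 - <<'E'
from h import *
w=np.load('scenew.npy').reshape(-1,3)
m=(abs(w[:,0]-.139)<.08)&(abs(w[:,1]+.506)<.08)&(w[:,2]>.08)
p=w[m]; p=p[np.argsort(p[:,2])]; print(len(p),(p[:60:4]*1000).round().tolist())
h,e=np.histogram(p[:,2],np.arange(.08,.4,.02)); print(h)
w=cloud(cam('wrist'));p=w[(abs(w[...,0]-.583)<.02)&(abs(w[...,1]-.04)<.03)&(w[...,2]>.07)]; p=p[np.argsort(p[:,2])]; print((p[::len(p)//40]*1000).round().tolist())
E
```

```text
1088 [[154.0, -552.0, 240.0], [125.0, -466.0, 246.0], [129.0, -465.0, 249.0], [133.0, -452.0, 250.0], [138.0, -461.0, 251.0], [128.0, -464.0, 253.0], [162.0, -555.0, 253.0], [141.0, -457.0, 255.0], [164.0, -548.0, 256.0], [134.0, -453.0, 258.0], [162.0, -558.0, 259.0], [162.0, -548.0, 260.0], [152.0, -561.0, 260.0], [139.0, -463.0, 261.0], [161.0, -557.0, 264.0]]
[  0   0   0   0   0   0   0   1  47  60 148 191 168  89 123]
[[588.0, 55.0, 76.0], [594.0, 42.0, 81.0], [589.0, 52.0, 92.0], [590.0, 26.0, 102.0], [594.0, 45.0, 111.0], [572.0, 38.0, 120.0], [591.0, 19.0, 125.0], [594.0, 50.0, 129.0], [597.0, 16.0, 131.0], [595.0, 43.0, 133.0], [593.0, 68.0, 135.0], [594.0, 64.0, 136.0], [575.0, 68.0, 138.0], [594.0, 64.0, 139.0], [584.0, 12.0, 139.0], [598.0, 12.0, 140.0], [597.0, 25.0, 141.0], [590.0, 65.0, 143.0], [573.0, 67.0, 146.0], [600.0, 33.0, 149.0], [600.0, 29.0, 151.0], [599.0, 53.0, 154.0], [600.0, 29.0, 156.0], [601.0, 28.0, 158.0], [600.0, 52.0, 160.0], [600.0, 35.0, 162.0], [601.0, 23.0, 163.0], [593.0, 44.0, 164.0], [595.0, 17.0, 165.0], [597.0, 20.0, 166.0], [602.0, 24.0, 167.0], [600.0, 51.0, 168.0], [594.0, 45.0, 169.0], [601.0, 26.0, 170.0], [595.0, 34.0, 171.0], [592.0, 64.0, 171.0], [599.0, 46.0, 172.0], [594.0, 38.0, 173.0], [602.0, 53.0, 175.0], [602.0, 55.0, 178.0], [602.0, 58.0, 180.0]]
```

Shut fingertips sit about 37 mm above the reported TCP, and open ones about 49 mm above it, so the reported tool is longer than the real one. I'll allow for that: a real z of 44 mm means a reported 7 mm.

Request:
move_arm --motion '[{"offset": [2, -3.5, -20], "rotation": [0, 0, 0], "jaw": 0}, {"offset": [2, -3.5, -20], "rotation": [0, 0, 0], "jaw": 0}, {"offset": [2, -3.5, -20], "rotation": [0, 0, 0], "jaw": 0}, {"offset": [2, -3.5, -20], "rotation": [0, 0, 0], "jaw": 0}, {"offset": [2, -3.5, -20], "rotation": [0, 0, 0], "jaw": 0}]'

```text
clock: 4.15
tool_pos: [0.5842, 0.0433, 0.064]
tcp_rot: [-3.142, 0.001, 0.074]
ft_force: [-0.2, -1.4, 0.5]
finger_gap: 0.0719
finger_force: 0.0
```

Request:
move_arm --motion '[{"offset": [0, 0, 0], "rotation": [0, 0, 0], "jaw": 0}, {"offset": [0, 0, 25], "rotation": [0, 0, 0], "jaw": 0}, {"offset": [0, 0, 45], "rotation": [0, 0, 0], "jaw": 0}, {"offset": [0, 0, 57], "rotation": [0, 0, 0], "jaw": 0}, {"offset": [0, 0, 57], "rotation": [0, 0, 0], "jaw": 0}]'

```text
clock: 4.65
tool_pos: [0.5833, 0.0435, 0.0059]
tcp_rot: [-3.141, 0.004, 0.074]
ft_force: [0.2, -0.3, -0.5]
finger_gap: 0.085
finger_force: 0.0
```

Request:
move_arm --motion '[{"offset": [0, 0, 0], "rotation": [0, 0, 0], "jaw": 1}, {"offset": [0, 0, 0], "rotation": [0, 0, 0], "jaw": 1}, {"offset": [0, 0, 0], "rotation": [0, 0, 0], "jaw": 1}, {"offset": [0, 0, 0], "rotation": [0, 0, 0], "jaw": 1}, {"offset": [0, 0, 0], "rotation": [0, 0, 0], "jaw": 1}]'

```text
clock: 5.15
tool_pos: [0.5851, 0.0435, 0.0085]
tcp_rot: [3.141, -0.001, 0.074]
ft_force: [-1.0, -0.1, 3.8]
finger_gap: 0.0214
finger_force: 59.0
```

Request:
move_arm --motion '[{"offset": [0, 0, -4], "rotation": [0, 0, 0], "jaw": 1}, {"offset": [-7, 30, -4], "rotation": [0, 0, 0.03], "jaw": 1}, {"offset": [-15, 66, -4], "rotation": [0, 0, 0.06], "jaw": 1}, {"offset": [-23, 102, -4], "rotation": [0, 0, 0.094], "jaw": 1}, {"offset": [-23, 102, -4], "rotation": [0, 0, 0.094], "jaw": 1}]'

```text
clock: 5.65
tool_pos: [0.5685, -0.064, 0.0115]
tcp_rot: [3.14, 0.001, -0.025]
ft_force: [-0.5, -0.2, -3.1]
finger_gap: 0.0211
finger_force: 59.8
```

```bash
python3 - <<'E'
from h import *
for n in ['scene','side']:
    w=cloud(cam(n))
    m=(w[...,2]>.022)&(w[...,2]<.042)&(w[...,0]>.45)&(w[...,0]<.72)&(abs(w[...,1]+.06)<.05)
    p=w[m]*1000; print(n,len(p),cv2.minAreaRect(p[:,:2].astype(np.float32)),np.percentile(p[:,2],[10,50,90]))
go(.57,-.25,.0115,-.02)
E
```

```text
scene 255 ((569.7717895507812, -64.80622863769531), (39.26335144042969, 151.5310821533203), 88.65982055664062) [26.93070487 33.74614349 38.49998349]
side 214 ((565.1593627929688, -60.801292419433594), (150.3938751220703, 45.27814483642578), 2.0685219764709473) [24.67942099 33.36954921 37.64129486]
t 5.75 pos [ 0.5688 -0.0606  0.0115] rot [-3.141e+00  1.000e-03 -2.200e-02] F [-0.2  0.4 -3.5] gap 0.0211 ff 59.79601263999939 q6 1.35
offset [ 5.400e+00  1.894e+02 -1.000e-01] rotvec [-0.     0.001 -0.002]
```

Request:
move_arm --motion '[{"offset": [1, 15, 0], "rotation": [0, 0, 0], "jaw": 1}, {"offset": [2, 30, 0], "rotation": [0, 0, 0], "jaw": 1}, {"offset": [2, 45, 0], "rotation": [0, 0, 0], "jaw": 1}, {"offset": [2, 60, 0], "rotation": [0, 0, 0], "jaw": 1}, {"offset": [2, 75, 0], "rotation": [0, 0, 0], "jaw": 1}]'

```text
clock: 6.25
tool_pos: [0.5697, -0.1364, 0.0117]
tcp_rot: [3.142, 0.0, -0.02]
ft_force: [-0.1, 0.3, -3.9]
finger_gap: 0.0215
finger_force: 60.1
```

Request:
move_arm --motion '[{"offset": [0, 14, 0], "rotation": [0, 0, 0], "jaw": 1}, {"offset": [0, 28, 0], "rotation": [0, 0, 0], "jaw": 1}, {"offset": [0, 42, 0], "rotation": [0, 0, 0], "jaw": 1}, {"offset": [0, 56, 0], "rotation": [0, 0, 0], "jaw": 1}, {"offset": [0, 70, 0], "rotation": [0, 0, 0], "jaw": 1}]'

```text
clock: 6.75
tool_pos: [0.5683, -0.2061, 0.0118]
tcp_rot: [3.142, 0.0, -0.02]
ft_force: [0.4, 0.3, -3.9]
finger_gap: 0.0213
finger_force: 60.0
```

```bash
cat > tab.py <<'E'
from h import *
for n in ['scene','side','wrist']:
    c=cam(n); w=cloud(c); Z=w[...,2]
    m=((Z>0.007)&(Z<.022)&(abs(w[...,0]-.567)<.095)&(w[...,1]<-.1)&(w[...,1]>-.355)&(c['color'].max(-1)<115)).astype(np.uint8)
    k,l,s,ce=cv2.connectedComponentsWithStats(m)
    for i in range(1,k):
        if s[i,4]>15: print(n,s[i,4],(w[l==i].mean(0)*1000).round())
go(.57,-.25,.0115,-.02)
E
python3 tab.py
```

```text
scene 74 [ 521. -246.   13.]
scene 237 [ 601. -240.   14.]
wrist 2064 [ 623. -246.   15.]
wrist 1674 [ 574. -245.   14.]
wrist 323 [ 529. -253.   14.]
t 6.9 pos [ 0.5683 -0.206   0.0117] rot [ 3.142 -0.    -0.022] F [ 0.3  0.2 -3.1] gap 0.0216 ff 59.96706783771515 q6 1.12
offset [ 2.7 43.9  0.3] rotvec [ 0.    -0.    -0.002]
```

Request:
move_arm --motion '[{"offset": [0, 13, 0], "rotation": [0, 0, 0], "jaw": 1}, {"offset": [0, 26, 0], "rotation": [0, 0, 0], "jaw": 1}, {"offset": [0, 38, 0], "rotation": [0, 0, 0], "jaw": 1}, {"offset": [0, 46, 0], "rotation": [0, 0, 0], "jaw": 1}, {"offset": [0, 50, 0], "rotation": [0, 0, 0], "jaw": 1}]'

```text
clock: 7.4
tool_pos: [0.5672, -0.2562, 0.0118]
tcp_rot: [3.141, -0.0, -0.021]
ft_force: [-0.2, 0.6, -3.1]
finger_gap: 0.0216
finger_force: 60.0
```

Request:
move_arm --motion '[{"offset": [0, 0, 0], "rotation": [0, 0, 0], "jaw": 1}, {"offset": [0, 0, 2], "rotation": [0, 0, 0], "jaw": 1}, {"offset": [0, 0, 4], "rotation": [0, 0, 0], "jaw": 1}, {"offset": [0, 0, 4], "rotation": [0, 0, 0], "jaw": 1}]'

```text
clock: 7.8
tool_pos: [0.5673, -0.2546, 0.0085]
tcp_rot: [3.141, -0.0, -0.02]
ft_force: [-2.4, 0.4, 2.3]
finger_gap: 0.0215
finger_force: 60.7
```

```bash
python3 tab.py
```

```text
scene 68 [ 519. -297.   13.]
scene 124 [ 576. -290.   14.]
scene 127 [ 626. -289.   13.]
wrist 2149 [ 622. -293.   15.]
wrist 1731 [ 574. -292.   14.]
wrist 322 [ 529. -300.   13.]
t 7.95 pos [ 0.5673 -0.2546  0.0085] rot [ 3.141 -0.    -0.02 ] F [-3.6  1.3  5.6] gap 0.0213 ff 61.13118767738342 q6 1.05
offset [ 2.6 -4.6 -3. ] rotvec [ 0. -0.  0.]
```

Tablets are in with about 35 mm to spare at the mouth, and the board is on the bench. Release and rise.

Request:
move_arm --motion '[{"offset": [0, 0, 0], "rotation": [0, 0, 0], "jaw": 0}, {"offset": [0, 0, 0], "rotation": [0, 0, 0], "jaw": 0}, {"offset": [0, 0, 0], "rotation": [0, 0, 0], "jaw": 0}, {"offset": [0, 0, 0], "rotation": [0, 0, 0], "jaw": 0}, {"offset": [0, 0, 0], "rotation": [0, 0, 0], "jaw": 0}]'

```text
clock: 8.45
tool_pos: [0.5674, -0.255, 0.0077]
tcp_rot: [3.142, -0.0, -0.02]
ft_force: [0.1, -0.5, 0.0]
finger_gap: 0.0854
finger_force: 0.0
```

Request:
move_arm --motion '[{"offset": [0, 0, -20], "rotation": [0, 0, 0], "jaw": 0}, {"offset": [0, 0, -60], "rotation": [0, 0, 0], "jaw": 0}, {"offset": [0, 0, -110], "rotation": [0, 0, 0], "jaw": 0}, {"offset": [0, 0, -160], "rotation": [0, 0, 0], "jaw": 0}, {"offset": [0, 0, -210], "rotation": [0, 0, 0], "jaw": 0}]'

```text
clock: 8.95
tool_pos: [0.5671, -0.2548, 0.2199]
tcp_rot: [3.141, -0.0, -0.02]
ft_force: [0.9, -1.0, -0.3]
finger_gap: 0.0855
finger_force: 0.0
```

```bash
sed -i '$d' tab.py; cat >> tab.py <<'E'
c=cam('scene'); cv2.imwrite('pics/fin_%d.png'%(arm.get_state()['clock']*100),c['color'][:,:,::-1])
for n in ['scene','side']:
    w=cloud(cam(n)); Z=w[...,2]
    m=(Z>.068)&(Z<.1)&(abs(w[...,0]-.567)<.1)&(w[...,1]>-.32)&(w[...,1]<-.2); p=w[m]*1000
    print('bar',n,cv2.minAreaRect(p[:,:2].astype(np.float32)),np.percentile(p[:,2],[50,95]))
go(.522,.263,.21,1.548)
E
python3 tab.py
```

```text
scene 115 [ 521. -290.   14.]
scene 260 [ 600. -289.   14.]
wrist 431 [ 622. -294.   15.]
wrist 399 [ 573. -292.   15.]
wrist 356 [ 520. -292.   14.]
bar scene ((568.64599609375, -254.8050537109375), (23.06389045715332, 91.12606048583984), 88.08010864257812) [78.70222554 83.26261175]
bar side ((563.1861572265625, -254.04534912109375), (26.12112045288086, 87.720458984375), 87.19647216796875) [77.99891977 82.46217403]
t 9.25 pos [ 0.5666 -0.2546  0.2162] rot [-3.14e+00  2.00e-03 -2.00e-02] F [-0.2 -0.4 -1.1] gap 0.0852 ff 0.0 q6 1.05
offset [ -55.1 -516.6    7. ] rotvec [-3.000e-03  1.000e-03 -1.568e+00]
```

Request:
move_arm --motion '[{"offset": [-25, -235, 0], "rotation": [0, 0, -0.7], "jaw": 0}, {"offset": [-25, -235, 0], "rotation": [0, 0, -0.7], "jaw": 0}, {"offset": [-25, -235, 0], "rotation": [0, 0, -0.7], "jaw": 0}, {"offset": [-25, -235, 0], "rotation": [0, 0, -0.7], "jaw": 0}, {"offset": [-25, -235, 0], "rotation": [0, 0, -0.7], "jaw": 0}]'

```text
clock: 9.75
tool_pos: [0.5455, -0.0166, 0.2158]
tcp_rot: [-3.138, 0.002, 0.687]
ft_force: [-0.1, 0.2, -0.5]
finger_gap: 0.085
finger_force: 0.0
```

```bash
python3 -c "
from h import *
go(.522,.263,.21,1.548)"
```

```text
t 9.75 pos [ 0.5455 -0.0166  0.2158] rot [-3.138e+00  2.000e-03  6.870e-01] F [-0.1  0.2 -0.5] gap 0.085 ff 0.0 q6 0.71
offset [ 159.1 -231.1    6.3] rotvec [-0.004  0.001 -0.861]
```

Request:
move_arm --motion '[{"offset": [125, -180, 0], "rotation": [0, 0, -0.7], "jaw": 0}, {"offset": [125, -180, 0], "rotation": [0, 0, -0.7], "jaw": 0}, {"offset": [125, -180, 0], "rotation": [0, 0, -0.7], "jaw": 0}, {"offset": [125, -180, 0], "rotation": [0, 0, -0.7], "jaw": 0}, {"offset": [125, -180, 0], "rotation": [0, 0, -0.7], "jaw": 0}]'

```text
clock: 10.25
tool_pos: [0.5292, 0.203, 0.2155]
tcp_rot: [-3.137, 0.001, 1.389]
ft_force: [-0.6, -0.7, -1.1]
finger_gap: 0.0852
finger_force: 0.0
```

```bash
python3 - <<'E'
from h import *
c=cam('wrist'); w=cloud(c)
m=(w[...,2]>.15)&(w[...,2]<.185)&(abs(w[...,0]-.522)<.05)&(abs(w[...,1]-.263)<.06)
p=w[m][:,:2]; print(m.sum(),cv2.minAreaRect((p*1000).astype(np.float32)))
go(.522,.263,.21,1.548)
E
```

```text
1593 ((522.62109375, 263.296142578125), (69.93809509277344, 16.075048446655273), 89.15923309326172)
t 10.3 pos [0.5291 0.2042 0.2155] rot [-3.137 -0.     1.394] F [-0.1  1.8 -0.3] gap 0.0854 ff 0.0 q6 0.41
offset [ 56.7 -17.3   5.6] rotvec [-0.004 -0.001 -0.154]
```

Request:
move_arm --motion '[{"offset": [57, -17.5, 0], "rotation": [-0.004, 0, -0.16], "jaw": 0}, {"offset": [57, -17.5, 0], "rotation": [-0.004, 0, -0.16], "jaw": 0}, {"offset": [57, -17.5, 0], "rotation": [-0.004, 0, -0.16], "jaw": 0}, {"offset": [57, -17.5, 0], "rotation": [-0.004, 0, -0.16], "jaw": 0}]'

```text
clock: 10.7
tool_pos: [0.5245, 0.2573, 0.2166]
tcp_rot: [3.14, 0.002, 1.538]
ft_force: [0.6, 0.4, -0.6]
finger_gap: 0.0856
finger_force: 0.0
```

```bash
python3 -c "
from h import *
go(.5226,.2633,.094,1.556)"
```

```text
t 10.7 pos [0.5245 0.2573 0.2166] rot [3.140e+00 2.000e-03 1.538e+00] F [ 0.6  0.4 -0.6] gap 0.0856 ff 0.0 q6 0.36
offset [  6.1  -2.4 122.6] rotvec [ 0.002  0.002 -0.018]
```

Request:
move_arm --motion '[{"offset": [5, -2, 35], "rotation": [0, 0, -0.015], "jaw": 0}, {"offset": [5, -2, 70], "rotation": [0, 0, -0.015], "jaw": 0}, {"offset": [5, -2, 105], "rotation": [0, 0, -0.015], "jaw": 0}, {"offset": [5, -2, 122], "rotation": [0, 0, -0.015], "jaw": 0}, {"offset": [5, -2, 122], "rotation": [0, 0, -0.015], "jaw": 0}]'

```text
clock: 11.2
tool_pos: [0.5218, 0.2609, 0.0927]
tcp_rot: [-3.14, 0.003, 1.552]
ft_force: [-0.2, -0.3, -0.2]
finger_gap: 0.0857
finger_force: 0.0
```

Request:
move_arm --motion '[{"offset": [0, 0, 0], "rotation": [0, 0, 0], "jaw": 1}, {"offset": [0, 0, 0], "rotation": [0, 0, 0], "jaw": 1}, {"offset": [0, 0, 0], "rotation": [0, 0, 0], "jaw": 1}, {"offset": [0, 0, 0], "rotation": [0, 0, 0], "jaw": 1}, {"offset": [0, 0, 0], "rotation": [0, 0, 0], "jaw": 1}]'

```text
clock: 11.7
tool_pos: [0.5225, 0.2634, 0.0966]
tcp_rot: [3.139, 0.0, 1.555]
ft_force: [8.0, 2.1, 2.9]
finger_gap: 0.0154
finger_force: 62.2
```

```bash
python3 -c "
from h import *
go(.5226,.2633,.094,3.307)"
```

```text
t 11.7 pos [0.5225 0.2634 0.0966] rot [3.139 0.    1.555] F [8.  2.1 2.9] gap 0.0154 ff 62.24549174308777 q6 0.35
offset [-0.1  0.1  2.6] rotvec [ 0.002  0.002 -1.752]
```

Request:
move_arm --motion '[{"offset": [0, 0, 0], "rotation": [0, 0, -0.08], "jaw": 1}, {"offset": [0, 0, 0], "rotation": [0, 0, -0.18], "jaw": 1}, {"offset": [0, 0, 0], "rotation": [0, 0, -0.28], "jaw": 1}, {"offset": [0, 0, 0], "rotation": [0, 0, -0.38], "jaw": 1}, {"offset": [0, 0, 0], "rotation": [0, 0, -0.48], "jaw": 1}]'

```text
clock: 12.2
tool_pos: [0.5232, 0.2636, 0.0967]
tcp_rot: [3.138, 0.002, 2.039]
ft_force: [-2.2, -0.4, 4.8]
finger_gap: 0.0153
finger_force: 62.2
```

Request:
move_arm --motion '[{"offset": [0, 0, 0], "rotation": [0, 0, -0.1], "jaw": 1}, {"offset": [0, 0, 0], "rotation": [0, 0, -0.2], "jaw": 1}, {"offset": [0, 0, 0], "rotation": [0, 0, -0.3], "jaw": 1}, {"offset": [0, 0, 0], "rotation": [0, 0, -0.4], "jaw": 1}, {"offset": [0, 0, 0], "rotation": [0, 0, -0.5], "jaw": 1}]'

```text
clock: 12.7
tool_pos: [0.5237, 0.264, 0.0966]
tcp_rot: [3.138, 0.004, 2.539]
ft_force: [0.2, 2.3, 2.6]
finger_gap: 0.0148
finger_force: 62.1
```

```bash
python3 -c "
from h import *
go(.5225,.2634,.0966,3.307)"
```

```text
t 12.7 pos [0.5237 0.264  0.0966] rot [3.138 0.004 2.539] F [0.2 2.3 2.6] gap 0.0148 ff 62.07840442657471 q6 -0.63
offset [ 0.6 -1.2  0. ] rotvec [ 0.002  0.005 -0.768]
```

Request:
move_arm --motion '[{"offset": [0, 0, 0], "rotation": [0, 0, -0.1], "jaw": 1}, {"offset": [0, 0, 0], "rotation": [0, 0, -0.2], "jaw": 1}, {"offset": [0, 0, 0], "rotation": [0, 0, -0.3], "jaw": 1}, {"offset": [0, 0, 0], "rotation": [0, 0, -0.4], "jaw": 1}, {"offset": [0, 0, 0], "rotation": [0, 0, -0.5], "jaw": 1}]'

```text
clock: 13.2
tool_pos: [0.5239, 0.2646, 0.0967]
tcp_rot: [3.139, 0.006, 3.039]
ft_force: [1.1, 3.7, 2.2]
finger_gap: 0.0149
finger_force: 62.0
```

Request:
move_arm --motion '[{"offset": [0, 0, 0], "rotation": [0, 0, -0.1], "jaw": 1}, {"offset": [0, 0, 0], "rotation": [0, 0, -0.2], "jaw": 1}, {"offset": [0, 0, 0], "rotation": [0, 0, -0.265], "jaw": 1}, {"offset": [0, 0, 0], "rotation": [0, 0, -0.265], "jaw": 1}, {"offset": [0, 0, 0], "rotation": [0, 0, -0.265], "jaw": 1}]'

```text
clock: 13.7
tool_pos: [0.5239, 0.2649, 0.0966]
tcp_rot: [3.141, 0.006, -2.983]
ft_force: [1.0, 5.4, 1.1]
finger_gap: 0.0151
finger_force: 62.0
```

```bash
cat > fin.py <<'E'
from h import *
for n in ['scene','side']:
    c=cam(n,'fin%s.png'%n); w=cloud(c).reshape(-1,3); near=w[(abs(w[:,0]-.525)<.16)&(abs(w[:,1]-.265)<.16)]
    lab=near[(near[:,2]>.122)&(near[:,2]<.147)&(np.hypot(near[:,0]-.522,near[:,1]-.263)>.07)]
    print(n,'label',len(lab),np.median(lab,0))
    lid=near[(near[:,2]>.1)&(near[:,2]<.112)]
    g=np.zeros((320,320),np.uint8); ij=((lid[:,:2]-[.365,.105])*1000).astype(int); g[ij[:,1].clip(0,319),ij[:,0].clip(0,319)]=1
    g=cv2.morphologyEx(g,cv2.MORPH_CLOSE,np.ones((7,7),np.uint8)); k,l,s,ce=cv2.connectedComponentsWithStats(g)
    print('lids',[(np.round(ce[i]+[365,105]).tolist(),s[i,2:].tolist()) for i in range(1,k) if s[i,4]>200])
    pt=near[(near[:,2]>.018)&(near[:,2]<.06)&(near[:,0]<.395)]; print('pointer',np.median(pt,0).round(3),len(pt))
go(.5225,.2634,.0966,3.307)
E
python3 fin.py; python3 tab.py
```

```text
scene label 17 [0.42679274 0.24818597 0.13429771]
lids [([494.0, 184.0], [48, 52, 1592]), ([578.0, 197.0], [50, 51, 1716]), ([445.0, 248.0], [52, 58, 1875]), ([609.0, 275.0], [49, 54, 1700]), ([457.0, 322.0], [23, 32, 308]), ([556.0, 341.0], [48, 53, 1337])]
pointer [0.378 0.235 0.031] 15
side label 9 [0.42041778 0.25538951 0.14269021]
lids [([488.0, 185.0], [49, 51, 1579]), ([579.0, 200.0], [38, 50, 1044]), ([436.0, 251.0], [54, 55, 2173]), ([603.0, 277.0], [48, 51, 1709]), ([466.0, 329.0], [49, 50, 1728]), ([549.0, 343.0], [50, 53, 1648])]
pointer [0.372 0.24  0.027] 17
t 13.8 pos [0.5239 0.2649 0.0967] rot [ 3.141  0.006 -2.983] F [1.4 5.3 2.3] gap 0.0149 ff 61.9511479139328 q6 -1.39
offset [ 1.6 -1.2  0. ] rotvec [ 0.001  0.006 -0.007]
scene 110 [ 522. -290.   13.]
scene 122 [ 575. -291.   13.]
scene 132 [ 626. -289.   14.]
bar scene ((568.7567138671875, -254.86195373535156), (22.66078758239746, 92.02787780761719), 89.40276336669922) [78.97616781 83.65413513]
bar side ((557.8147583007812, -253.20941162109375), (23.765228271484375, 78.80953216552734), 85.63726043701172) [77.66151216 81.31959001]
t 14.1 pos [0.5239 0.2649 0.0966] rot [ 3.141  0.006 -2.983] F [1.5 4.6 1.8] gap 0.0153 ff 61.95129632949829 q6 -1.39
offset [   1.5   -1.4 -113.4] rotvec [0.006 0.004 1.752]
```

View pics/finside.png

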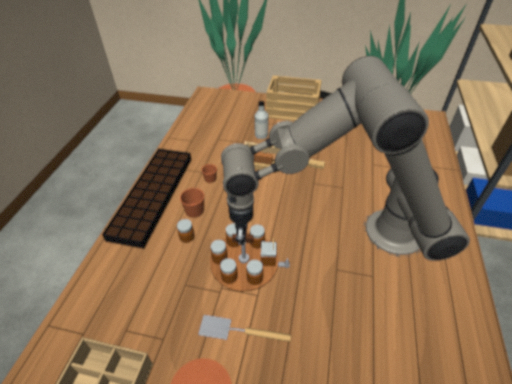

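The side view shows the square jar at (268,253) in line with the pointer at (286,264). The measured jar and pointer directions agree to about 1°. The gripper holds the handle with 62 N, and the tablets and board are in place, so I'm handing in.

```bash
python3 -c "
from h import *
print(order.close_job())"
```

```text
the job is handed in; nothing more can be done
None
```

I handed the job in at about 14 s on the robot clock, but the call returned no verdict: the three tablets are in the bay, the board stands upright at its mouth, and the square jar is within about 1° of the pointer with the handle held still at 62 N; my first grasp of the board missed because the fingertips sit about 37 mm above the reported TCP, and the board did not move.

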